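# Stock the carton against the hidden lane stop

## Robot

A 6-joint arm with a two-finger parallel gripper is mounted at the origin on the work surface. World frame = base frame: x ahead of the robot, y to its left, z up, the work surface at z = 0. Lengths are in mm, angles in rad, forces in N, time in s.
With the tool pointing down it reaches from about 150 to 775 mm from the base axis. Payload 6.1 kg.
Tool frame: the origin (TCP) lies midway between the tips of the shut fingers; the grasp point (between the pads) lies 19 mm behind it; y points along the fingers, x is the direction in which the jaws open and shut, and the axes are right-handed (so a half turn about y gives the same grasp; the last joint's range is limited). The gripper opens to 85 mm and grips with 20 to 120 N. Pads are 22 mm wide; open, the fingers measure 114 mm over their backs; the gripper's body (76 mm by 85 mm) begins 54 mm behind the grasp point. The pads swing forward as they close: fully open they stand 13 mm farther back than shut.
Start: joints at [-1.252, 0.126, -0.04, 1.405, 0, 1.571], TCP at [164.542, -498.532, 231.295] pointing down, gripper open.
Joint ranges: [-2.72, 2.72], [-0.95, 1.95], [-1.27, 1.35], [-1.78, 2.02], [-1.46, 1.47], [-3.14, 3.14]. Speed limits (rad/s): [2.39, 2.39, 3.01, 3.14, 3.14, 3.14].

## Interface

Orientations are given as a rotation vector (axis times angle).
In Python, from station import ctrl, cams, spotter gives the robot as it stands.
- The arm moves only by the tool drive_tool, never from a script. Its argument "commands" is one flat list of numbers, 7 for each row, row after row: the opening, from 0 (shut) to 1 (fully open), then the shift along the tool's x, y, z in units of 30 mm (1.0 is 30 mm), then the turn, a rotation vector about the tool's x, y, z in units of 5 degrees (1.0 is 5 degrees). In form: [gripper, x, y, z, wx, wy, wz, gripper, x, y, z, wx, wy, wz, ...]. A call has 1 to 10 rows; each row shifts and turns the commanded pose from where the row before left it, along the tool's axes as they then stand; what a row does not reach is not made up. A row lasts 1/10 s, in which the tool goes at most 50 mm and 8.59 degrees, less where a joint would pass 70% of its speed; a pose out of reach is approached as far as the arm can. A call is refused whole if a number of a shift passes 1 or a number of a turn 1, either way. A call with a gripper value outside its range is refused whole. The fingers move at their own pace and stop on an object; the grip force is fixed at half the most. Time passes only in rows, so rows that do not move let the fingers close. It gives the time, the measured TCP pose, the force and the opening at its end, in the units of the state.
- ctrl.observe(): the state, without advancing time (a new reading comes with each control period).
- cams.snapshot(name): name is "scene" or "top"; returns a dict with "frame" (384x512x3 uint8, red, green, blue), "fx", "fy", "cx", "cy" (pixels), "origin" and "attitude" of the camera in the world. Camera axes: x right, y up, looking along -z (the intrinsics and any distortion apply to the point x, -y, -z); pixel columns grow to the right and rows downward; lengths in mm; the calibration is good to about 2 mm. A picture is of the moment at which its call begins. There is no depth.
- ctrl.hand_in(): hands the job in, once; it reports no verdict.
Trained networks look in the newest picture that a camera, given by its name, has taken for a name from the list of things; names that differ only in an ending like _2 or _b are one class to them, and where a whole thing is asked for, a point or a joint stands for the part that bears it (a point fixed in the world has none). Each returns a list of dicts, best first, with "conf" (0 to 1); they miss things now and then, are a little off and sometimes report something else, mostly with a low value. They report only what shows in the picture. A call takes as long as a camera call. They do not tell look-alikes from the thing itself.
- spotter.silhouettes(camera, name): "mask" (384x512 bool, what is visible of it) and "bbox" ([centre column, centre row, width, height] in pixels, round what is visible of it).
- spotter.tip_of(camera, name): "point" ([column, row] in pixels: a listed point, or the origin of a listed thing).
The state is a dict: "clock": time; "qpos": joint angles; "joint_velocities": joint speeds; "tau": joint torques, N m; "position": TCP position; "ee_rot": TCP orientation; "ft_force": force on the tool from outside, world axes, zero at the start; "ft_torque": the same for the moment, N m; "grip_width": opening from 0.0 (shut) to 1.0 (fully open).
Only numpy, scipy, OpenCV 4.12 (cv2) and the standard library are available. Lean on these libraries where they do the work, as an engineer would, in place of code of your own. Each camera call takes 0.05 s, during which the arm holds its last target. There are 200 camera calls.

## Task

Put the carton with the blue label back on stock: set it lengthwise in the free lane of the small white rack, with the blue strip at its mouth, and push it gently in under the roof until you feel it stop dead against the back stop. The stop is out of sight and is set to a different depth each time, so go by feel and do not ram it; leave the look-alike carton with the orange label where it stands.

Things in the scene. Friction and masses are not known exactly. Their poses are not given: they have to be found in the camera images.
- blue_carton_center (a point): centre (half-way up) of the loose kraft-brown carton with blue label patches (on its top and both ends): closed box 120 mm long (its x axis), 56 mm wide (y), 60 mm high (z), 0.17 to 0.35 kg, flat on the table. Grip it across its 56 mm width from above. Sliding it in the rack takes 1 to 5 N. Either end may lead.
- orange_carton_center (a point): centre of a carton of the same shape and size with orange label patches; a bystander that stays where it is (up to 30 mm of movement is forgiven). The two cartons swap places from run to run.
- rack: fixed white rack of two lanes. Origin on the table under the FREE lane's centre line (blue strip at its mouth); x inward along the lane, y left, z up. Free lane, in mm: floor 20 above the table, from x -130 (mouth) to 160, 76 wide, side walls to z 38; open above for x below 0 (set the carton down centred at x -65), roofed (z 83 to 126) from x 10 on. Left lane (y 96): green-label carton from x -50.
- plunger (a joint): light red plunger on the hidden back stop (about 1 N, stays where left): 0 = free, 0.010 m = fully pressed, carton stopped dead; over 0.005 is home. The carton stops with its centre 5 to 40 mm inward of the rack's origin, trailing end still out of the roof, different each run; the green carton's depth tells nothing. Ramming it home (over 60 N on the rack) is a fault.
Not all that is in view belongs to the job. What is shaped like the part that bears blue_carton_center but black, red or yellow is not meant.

How it is judged (in metres and radians):
At the end, for the whole second after the job is handed in: The blue-label carton stands flat and still in the free lane (centre within 20 mm of the lane's centre line, 40 to 60 mm above the table, -10 to 60 mm along the rack's x), pushed home so that the plunger on the hidden stop is pressed in by more than 5 mm (value of joint plunger above 0.005 m and x of blue_carton_center in the frame of rack between -0.01 and 0.06 m and y of blue_carton_center in the frame of rack between -0.02 and 0.02 m and z of blue_carton_center in the frame of rack between 0.04 and 0.06 m and angle between blue_carton_center's own z axis and vertical below 0.17 rad and linear speed of blue_carton below 0.02 m/s); the robot touches nothing.
It fails at once if the blue-label carton, under the roof's edge, is rammed: it and the rack press on each other with over 60 N (contact force between blue_carton and rack above 60 N and x of blue_carton_center in the frame of rack above -0.03 m).
It fails at once if the orange-label carton is moved by more than 30 mm (distance of orange_carton_center from where it was at the start of the episode above 0.03 m).
It also fails if it takes over 61 s, if anything falls off the work surface, if the arm or the gripper's body presses on something with over 40 N, if the wrist force passes 120 N, or if a joint passes its speed limit or range.

## Working session

There is one attempt and no reset: what is moved stays moved. The work goes in short steps, Python scripts to look and compute and a tool call to move; the robot and the scene stay as the last step left them, time stands still between calls to the robot, and variables do not carry over. Pictures are saved under pics/ and viewed, about 8 in all and at most 12, crops included, and the job is handed in when it is done.

Besides the shell and the picture viewer there is one more tool, called after "Request:" as name(argument=value, ...) on one line, values as JSON. drive_tool: Moves the arm, as the interface text tells. Its arguments: {"type":"object","properties":{"commands":{"type":"array","items":{"type":"number"}}},"required":["commands"]}

```bash
mkdir -p pics; ls
cat > h.py <<'E'
import numpy as np, cv2
from scipy.spatial.transform import Rotation as R
from station import ctrl, cams, spotter
def rot(a):
    a=np.array(a,float)
    if a.shape==(3,3): return a
    return R.from_rotvec(a).as_matrix() if a.size==3 else R.from_quat(a).as_matrix()
def ray(s,p):
    d=np.array([(p[0]-s['cx'])/s['fx'],-(p[1]-s['cy'])/s['fy'],-1.])
    return np.array(s['origin'],float), rot(s['attitude'])@d
def atz(s,p,z):
    o,d=ray(s,p); return o+d*(z-o[2])/d[2]
def proj(s,P):
    v=rot(s['attitude']).T@(np.array(P,float)-np.array(s['origin'],float))
    return np.array([s['cx']+s['fx']*v[0]/-v[2], s['cy']-s['fy']*v[1]/-v[2]])
def tri(s1,p1,s2,p2):
    A=[];b=[]
    M=np.zeros((3,3));v=np.zeros(3);L=[]
    for s,p in((s1,p1),(s2,p2)):
        o,d=ray(s,p);d/=np.linalg.norm(d);Q=np.eye(3)-np.outer(d,d);M+=Q;v+=Q@o;L.append((o,Q))
    X=np.linalg.solve(M,v); return X,[np.linalg.norm(Q@(X-o)) for o,Q in L]
E
python3 - <<'E'
from h import *
print(ctrl.observe())
S={}
for c in('scene','top'):
    s=S[c]=cams.snapshot(c); print(c,{k:v for k,v in s.items() if k!='frame'})
    cv2.imwrite(f'pics/{c}0.png',cv2.cvtColor(s['frame'],cv2.COLOR_RGB2BGR))
    for n in('blue_carton_center','orange_carton_center','rack','plunger'):
        print(n,[(np.round(d['point'],1),round(d['conf'],2)) for d in spotter.tip_of(c,n)],[(np.round(d['bbox']),round(d['conf'],2)) for d in spotter.silhouettes(c,n)])
E
```

```text
pics
{'clock': 0.0, 'qpos': array([-1.25200132e+00,  1.26402980e-01, -4.06294963e-02,  1.40541551e+00,
        4.56776198e-05,  1.57080295e+00]), 'joint_velocities': array([ 0.000819  ,  0.00060408, -0.00115058, -0.00022575,  0.00049991,
        0.00105355]), 'tau': array([ 4.00702818e-03, -4.35911143e+01,  3.52926636e+01,  1.73220917e-02,
        1.64320895e-04, -2.47447502e-05]), 'position': array([ 164.42721991, -498.14180111,  230.5065933 ]), 'ee_rot': array([-1.34228086,  0.97217437, -0.97000035]), 'ft_force': array([0.6167119 , 0.54667899, 0.4576803 ]), 'ft_torque': array([ 0.04054893, -0.01725869,  0.01274698]), 'grip_width': 1.0020567688286448}
scene {'fx': 438.5072667597929, 'fy': 438.5072667597929, 'cx': 250.26354813518293, 'cy': 195.0046030989214, 'origin': array([1052.32106738,  -97.88688248, 1025.22329377]), 'attitude': array([0.45372744, 0.46133265, 1.5463048 ])}
blue_carton_center [(array([226.8, 273.3]), 0.94), (array([185.3, 130.6]), 0.94), (array([201.8, 180. ]), 0.91), (array([180.3, 233.7]), 0.77), (array([128.4, 159.7]), 0.69)] [(array([180., 235.,  32.,  58.]), 0.96), (array([203., 179.,  46.,  36.]), 0.89), (array([226., 275.,  53.,  56.]), 0.82), (array([186., 133.,  43.,  34.]), 0.55)]
orange_carton_center [(array([268.5, 216.3]), 0.79)] [(array([268., 217.,  29.,  48.]), 0.96)]
rack [(array([362.3, 259.4]), 0.9)] [(array([392., 267., 116., 117.]), 0.74)]Traceback (most recent call last):
  File "<stdin>", line 8, in <module>
ValueError: it knows: blue_carton_center, orange_carton_center, rack
```

```bash
python3 - <<'E'
from h import *
s=cams.snapshot('top'); print({k:v for k,v in s.items() if k!='frame'})
cv2.imwrite('pics/top0.png',cv2.cvtColor(s['frame'],cv2.COLOR_RGB2BGR))
for n in('blue_carton_center','orange_carton_center','rack'):
    print(n,[(np.round(d['point'],1),round(d['conf'],2)) for d in spotter.tip_of('top',n)],[(np.round(d['bbox']),round(d['conf'],2)) for d in spotter.silhouettes('top',n)])
print(np.round(rot(ctrl.observe()['ee_rot']),3))
E
python3 -c "
import cv2,numpy as np
a=cv2.imread('pics/scene0.png');b=cv2.imread('pics/top0.png')
cv2.imwrite('pics/sc1.png',cv2.resize(a,(768,576),interpolation=cv2.INTER_CUBIC))
cv2.imwrite('pics/tp1.png',cv2.resize(b,(768,576),interpolation=cv2.INTER_CUBIC))"
```

```text
{'fx': 398.9553628251584, 'fy': 398.9553628251584, 'cx': 255.10916508064554, 'cy': 187.3550848870923, 'origin': array([ 269.61185412, -120.42713887, 1139.62348315]), 'attitude': array([ 0.11264989, -0.10494779, -1.55545168])}
blue_carton_center [(array([384.9, 241.2]), 0.97), (array([274.9, 118.6]), 0.95), (array([324.5, 275.3]), 0.66), (array([314.5, 149.6]), 0.59), (array([300.1, 214.2]), 0.58)] [(array([274., 118.,  41.,  45.]), 0.74), (array([316., 152.,  22.,  46.]), 0.72), (array([304., 211.,  48.,  28.]), 0.58), (array([385., 240.,  35.,  46.]), 0.57)]
orange_carton_center [(array([234.4, 170.3]), 0.86)] [(array([240., 172.,  31.,  46.]), 0.87), (array([136., 127.,  84., 119.]), 0.44)]
rack [(array([158.1, 138.5]), 0.64)] []
[[ 0.313  0.     0.95 ]
 [-0.95  -0.     0.313]
 [ 0.    -1.    -0.   ]]
```

View pics/sc1.png

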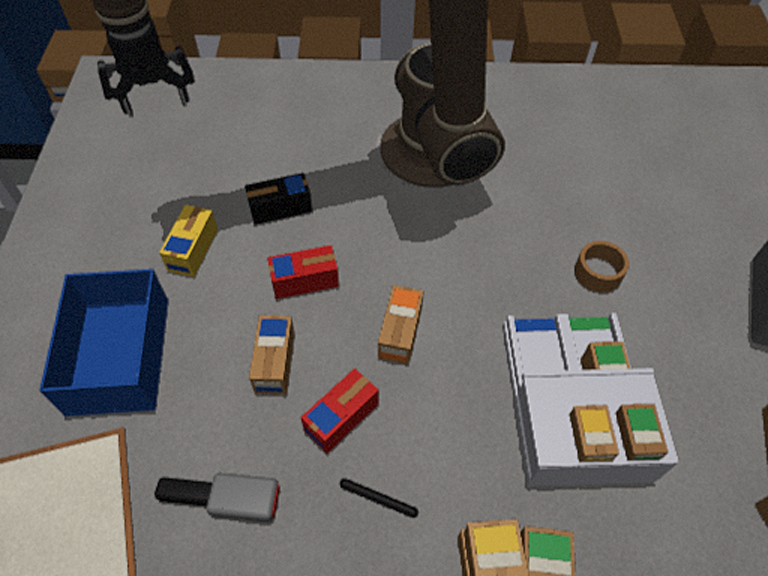

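View pics/tp1.png

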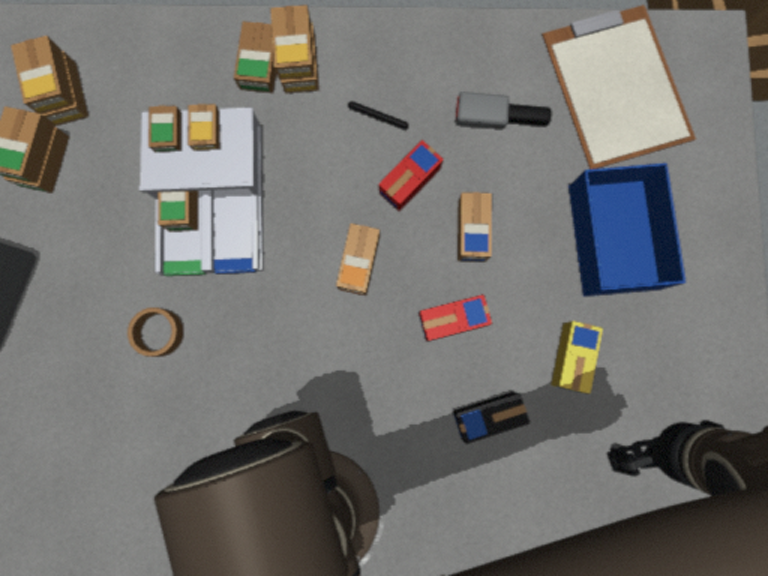

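```bash
cat > m.py <<'E'
from h import *
from scipy.optimize import minimize
S={c:cams.snapshot(c) for c in('scene','top')}
def near(c,n,p):
    L=[d for d in spotter.silhouettes(c,n) if np.hypot(*(np.array(d['bbox'][:2])-p))<15]
    T=[d for d in spotter.tip_of(c,n) if np.hypot(*(np.array(d['point'])-p))<15]
    return (L[0]['mask'] if L else None),(T[0]['point'] if T else None)
def cub(c,q):
    x,y,a,zc=q; Z=R.from_euler('z',a).as_matrix()
    P=[Z@np.array([i*60,j*28,k*30])+[x,y,zc] for i in(-1,1) for j in(-1,1) for k in(-1,1)]
    h=cv2.convexHull(np.array([proj(S[c],p) for p in P],np.float32))
    m=np.zeros((768*2,1024*2),np.uint8); cv2.fillConvexPoly(m,np.round((h+.5)*4).astype(np.int32),1)
    return m>0
def fit(ms,q0):
    ms={c:cv2.resize(m.astype(np.float32),(2048,1536),interpolation=cv2.INTER_LINEAR)>.5 for c,m in ms.items() if m is not None}
    def f(q):
        q=[q[0],q[1],q[2]/100,q[3]]
        return -sum((cub(c,q)&m).sum()/(cub(c,q)|m).sum() for c,m in ms.items())
    q0=np.array(q0)*[1,1,100,1]
    r=minimize(f,q0,method='Nelder-Mead',options=dict(initial_simplex=np.vstack([q0]+[q0+d for d in np.diag([8,8,12,8])]),maxiter=200))
    return r.x/[1,1,100,1], r.fun/len(ms)
E
python3 - <<'E'
from m import *
for n,ps,pt in(('blue_carton_center',(180,235),(317,151)),('orange_carton_center',(268,217),(240,172))):
    a,ta=near('scene',n,ps);b,tb=near('top',n,pt)
    X=atz(S['top'],pt,45)
    if ta is not None and tb is not None: X,e=tri(S['scene'],ta,S['top'],tb); print(n,'tri',X.round(1),e)
    for a0 in (0.,-.2): print(n,[np.round(v,3) for v in fit({'scene':a,'top':b},[X[0],X[1],a0,30.])])
a,ta=near('scene','rack',(362,259));b,tb=near('top','rack',(158,138))
print('rack tips',ta,tb, tri(S['scene'],ta,S['top'],tb) if tb is not None else '')
u=lambda c,x0,y0,w,h,k: cv2.resize(cv2.cvtColor(S[c]['frame'],cv2.COLOR_RGB2BGR)[y0:y0+h,x0:x0+w],None,fx=k,fy=k,interpolation=cv2.INTER_CUBIC)
cv2.imwrite('pics/rk.png',np.hstack([u('scene',330,200,130,130,3),u('top',80,60,110,130,3)]))
cv2.imwrite('pics/bl.png',np.hstack([u('scene',155,195,100,80,4),u('top',270,115,80,80,4)]))
E
```

```text
blue_carton_center tri [ 529.2 -285.5   39.3] [np.float64(3.7168327740629765), np.float64(3.716832774063128)]
blue_carton_center [array([ 5.30212e+02, -2.83946e+02, -1.30000e-02,  3.33770e+01]), np.float64(-0.933)]
blue_carton_center [array([ 5.30741e+02, -2.83994e+02, -1.10000e-02,  3.13940e+01]), np.float64(-0.933)]
orange_carton_center tri [467.5 -65.7  30.1] [np.float64(2.2367777723751296), np.float64(2.236777772375141)]
orange_carton_center [array([ 4.64552e+02, -6.71890e+01, -2.11000e-01,  3.29910e+01]), np.float64(-0.951)]
orange_carton_center [array([ 4.64922e+02, -6.70860e+01, -2.09000e-01,  3.39580e+01]), np.float64(-0.951)]
rack tips [361.5, 260.2] [160.1, 136.5] (array([574.15763866, 169.61693506,   9.16289726]), [np.float64(4.3777362410223235), np.float64(4.377736241022261)])
```

View pics/rk.png

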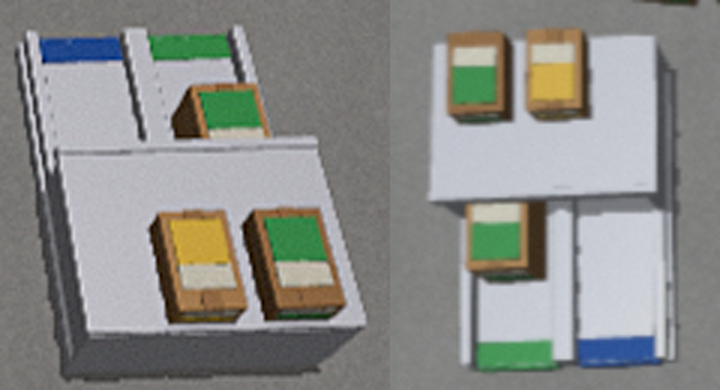

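View pics/bl.png

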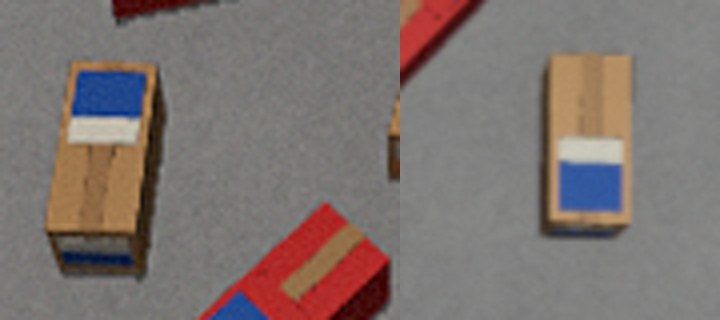

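Run:
```python
from m import *
F=lambda c:cv2.GaussianBlur(S[c]['frame'],(3,3),0)
for c,bx in(('scene',(335,205,415,225)),('top',(95,165,175,185))):
    hsv=cv2.cvtColor(F(c),cv2.COLOR_RGB2HSV)
    for n,lo,hi in(('blue',(100,110,60),(130,255,255)),('green',(45,100,60),(85,255,255))):
        m=cv2.inRange(hsv,lo,hi); k=np.zeros_like(m);k[bx[1]:bx[3],bx[0]:bx[2]]=1;m=m*k
        p=cv2.boxPoints(cv2.minAreaRect(cv2.findNonZero(m)))
        ys,xs=np.nonzero(m)
        cen=np.array([xs.mean(),ys.mean()])
        print(c,n,len(xs),'cen',atz(S[c],cen,20).round(1),'box',[atz(S[c],q,20)[:2].round(1).tolist() for q in p])
T=lambda x,y:((x-390)/3+80,y/3+60)
Q=lambda x,y:(x/3+330,y/3+200)
for n,a,b,z,c,f in(('roofL',(432,42),(430,200),126,'top',T),('roofR',(655,37),(658,190),126,'top',T),('divR top',(573,205),(573,362),38,'top',T),('floorL',(581,205),(579,362),20,'top',T),
  ('wallR',(661,200),(657,358),38,'top',T),('roof front scene',(60,152),(316,140),126,'scene',Q),('divider r scene',(124,35),(143,138),38,'scene',Q),('roofleft scene',(60,152),(86,332),126,'scene',Q),('roofright scene',(316,150),(365,325),126,'scene',Q)):
    A=atz(S[c],f(*a),z);B=atz(S[c],f(*b),z);d=B-A;print(n,A[:2].round(1),B[:2].round(1),'ang',np.degrees(np.arctan2(d[1],d[0])).round(1))
s=ctrl.observe();print(s['position'],s['clock'])
```

```text
scene blue 201 cen [450.9 172.5  20. ] box [[442.2, 137.4], [436.3, 209.8], [459.5, 207.8], [465.2, 136.2]]
scene green 190 cen [445.7 269.1  20. ] box [[436.4, 237.0], [434.6, 306.7], [456.3, 303.0], [458.1, 234.0]]
top blue 212 cen [452.5 171.5  20. ] box [[440.3, 205.1], [463.3, 206.3], [464.2, 134.9], [441.2, 133.9]]
top green 186 cen [447.3 269.   20. ] box [[456.2, 303.7], [460.7, 235.6], [438.0, 233.2], [433.5, 301.1]]
roofL [712.1 320.5] [566.8 312.3] ang -176.7
roofR [719.  121.6] [578.2 112.9] ang -176.5
divR top [589.3 213.4] [438.4 205.5] ang -177.0
floorL [594.6 211.1] [441.2 205.1] ang -177.8
wallR [595.2 129.9] [443.1 127.2] ang -179.0
roof front scene [605.8 119.5] [590.7 315.2] ang 94.4
divider r scene [446.9 208.4] [547.4 211.4] ang 1.7
roofleft scene [605.8 119.5] [744.5 123.7] ang 1.7
roofright scene [599.2 313.4] [734.6 319.6] ang 2.6
[ 164.54360329 -498.55234188  231.30557372] 1.5
```

Request:
drive_tool(commands=[1,0,0,0,0,1,0,1,0,0,0,0,1,0,1,0,0,0,0,1,0,1,0,0,0,0,0.8,0,1,0,0,0,0,0,0])

```text
clock: 2.0
position: [164.6, -498.5, 231.3]
ee_rot: [-1.203, 1.219, -1.219]
ft_force: [0.1, 0.3, 0.2]
grip_width: 1.0
```

```bash
cat > st.py <<'E'
from h import *
import sys
s=ctrl.observe();M=rot(s['ee_rot']);p=np.array(s['position'])
print('t',s['clock'],'p',p.round(1),'q6',s['qpos'].round(2),'yaw x',np.degrees(np.arctan2(M[1,0],M[0,0])).round(2),'down',M[:,1].round(3),'F',s['ft_force'].round(1),'g',round(s['grip_width'],3))
if len(sys.argv)>3: print('units',(M.T@(np.array(sys.argv[1:4],float)-p)/30).round(2))
E
python3 st.py 530 -284 120
```

```text
t 2.0 p [ 164.6 -498.5  231.3] q6 [-1.25  0.13 -0.04  1.41  0.    1.9 ] yaw x -90.74 down [ 0. -0. -1.] F [0.1 0.3 0.2] g 1.0
units [-7.31  3.71 12.09]
```

Request:
drive_tool(commands=[1,0,0,0,0,-1,0,1,0,0,0,0,-1,0,1,0,0,0,0,-1,0,1,0,0,0,0,-1,0,1,0,0,0,0,-1,0,1,0,0,0,0,-1,0,1,0,0,0,0,-1,0,1,0,0,0,0,-1,0,1,0,0,0,0,-1,0,1,0,0,0,0,-1,0])

```text
clock: 3.0
position: [164.5, -498.5, 231.3]
ee_rot: [-1.499, 0.552, -0.552]
ft_force: [-0.3, -1.2, -0.9]
grip_width: 1.001
```

Request:
drive_tool(commands=[1,0,0,0,0,-1,0,1,0,0,0,0,-1,0,1,0,0,0,0,-1,0,1,0,0,0,0,-1,0,1,0,0,0,0,-1,0,1,0,0,0,0,-1,0,1,0,0,0,0,-1,0,1,0,0,0,0,-1,0,1,0,0,0,0,-1,0,1,0,0,0,0,-1,0])

```text
clock: 4.0
position: [164.5, -498.5, 231.3]
ee_rot: [-1.567, -0.131, 0.131]
ft_force: [0.5, 0.5, 0.6]
grip_width: 0.997
```

Request:
drive_tool(commands=[1,0,0,0,0,-1,0,1,0,0,0,0,-1,0,1,0,0,0,0,-1,0,1,0,0,0,0,-1,0,1,0,0,0,0,-1,0,1,0,0,0,0,-1,0,1,0,0,0,0,-1,0,1,0,0,0,0,-1,0,1,0,0,0,0,-1,0,1,0,0,0,0,-1,0])

```text
clock: 5.0
position: [164.5, -498.5, 231.3]
ee_rot: [-1.415, -0.81, 0.81]
ft_force: [-0.3, -0.5, -0.3]
grip_width: 1.0
```

Request:
drive_tool(commands=[1,0,0,0,0,-1,0,1,0,0,0,0,-1,0,1,0,0,0,0,-1,0,1,0,0,0,0,-1,0,1,0,0,0,0,-1,0,1,0,0,0,0,-1,0,1,0,0,0,0,0,0])

```text
clock: 5.7
position: [164.6, -498.5, 231.3]
ee_rot: [-1.214, -1.201, 1.201]
ft_force: [0.4, -0.5, -0.1]
grip_width: 1.002
```

```bash
python3 st.py 530 -284 120
```

```text
t 5.7 p [ 164.6 -498.5  231.3] q6 [-1.25  0.13 -0.04  1.41  0.   -1.24] yaw x 89.37 down [ 0. -0. -1.] F [ 0.4 -0.5 -0.1] g 1.002
units [  7.29   3.71 -12.1 ]
```

Request:
drive_tool(commands=[1,0.5,0,-0.9,0,0,0,1,0.5,0,-0.9,0,0,0,1,0.5,0,-0.9,0,0,0,1,0.5,0,-0.9,0,0,0,1,0.5,0,-0.9,0,0,0,1,0.5,0,-0.9,0,0,0,1,0.5,0,-0.9,0,0,0,1,0.5,0,-0.9,0,0,0,1,0.5,0,-0.9,0,0,0,1,0.5,0,-0.9,0,0,0])

```text
clock: 6.7
position: [437.5, -351.3, 231.3]
ee_rot: [-1.216, -1.199, 1.199]
ft_force: [1.0, -0.5, 0.3]
grip_width: 0.995
```

Request:
drive_tool(commands=[1,0.5,0.3,-0.8,0,0,0,1,0.5,0.3,-0.8,0,0,0,1,0.5,0.4,-0.8,0,0,0,1,0.5,0.9,-0.7,0,0,0,1,0.29,0.9,0,0,0,0,1,0,0.9,0,0,0,0,1,0,0,0,0,0,0,1,0,0,0,0,0,0])

```text
clock: 7.5
position: [530.1, -284.5, 120.5]
ee_rot: [-1.215, -1.199, 1.199]
ft_force: [0.1, -0.6, 1.2]
grip_width: 1.001
```

```bash
python3 st.py 530 -284 24
python3 - <<'E'
from m import *
p=ctrl.observe()['position']
for c in S: print(proj(S[c],p))
u=lambda c,x0,y0,w,h,k: cv2.resize(cv2.cvtColor(S[c]['frame'],cv2.COLOR_RGB2BGR)[y0:y0+h,x0:x0+w],None,fx=k,fy=k,interpolation=cv2.INTER_CUBIC)
cv2.imwrite('pics/gr.png',np.hstack([u('scene',130,150,130,130,3),u('top',250,90,130,130,3)]))
E
```

```text
t 7.5 p [ 530.1 -284.5  120.5] q6 [-0.49  0.29 -0.08  1.2  -0.   -0.48] yaw x 89.23 down [-0.001  0.    -1.   ] F [ 0.1 -0.6  1.2] g 1.001
units [0.01 3.22 0.  ]
[175.97343482 219.03698392]
[321.00353818 142.94426809]
```

View pics/gr.png

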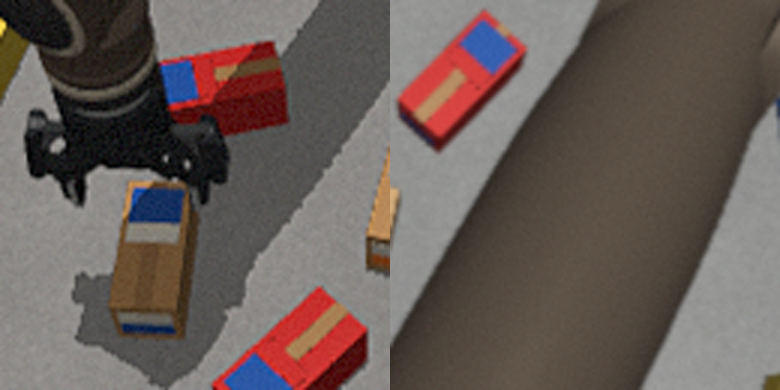

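Request:
drive_tool(commands=[1,0,0.8,0,0,0,0,1,0,0.8,0,0,0,0,1,0,0.8,0,0,0,0,1,0,0.5,0,0,0,0,1,0,0.3,0,0,0,0,1,0,0,0,0,0,0])

```text
clock: 8.2
position: [530.3, -284.8, 24.4]
ee_rot: [-1.215, -1.199, 1.199]
ft_force: [0.8, 0.2, -0.6]
grip_width: 1.002
```

Request:
drive_tool(commands=[0.2,0,0,0,0,0,0,0.2,0,0,0,0,0,0,0.2,0,0,0,0,0,0,0.2,0,0,0,0,0,0,0.2,0,0,0,0,0,0,0.2,0,0,0,0,0,0,0.2,0,0,0,0,0,0])

```text
clock: 8.9
position: [531.3, -285.1, 25.9]
ee_rot: [-1.218, -1.201, 1.2]
ft_force: [-0.7, -0.8, 6.7]
grip_width: 0.646
```

Request:
drive_tool(commands=[0.2,0,0,0,0,0,0,0.2,0,0,0,0,0,0,0.2,0,-0.2,0,0,0,0,0.2,0,-0.5,0,0,0,0,0.2,0,-0.8,0,0,0,0,0.2,0,-0.8,0,0,0,0,0.2,0,-0.8,0,0,0,0,0.2,0,-0.8,0,0,0,0])

```text
clock: 9.7
position: [529.9, -284.2, 142.1]
ee_rot: [-1.214, -1.199, 1.2]
ft_force: [0.1, -0.2, -2.1]
grip_width: 0.646
```

Request:
drive_tool(commands=[0.2,0,0,0,0,-0.7,0,0.2,0.5,0,0.1,0,0,0,0.2,0.9,0,0,0,0,0,0.2,0.9,0,0,0,0,0,0.2,0.9,0,0,0,0,0,0.2,0.9,0,0,0,0,0,0.2,0.9,0,0,0,0,0,0.2,0.9,0,0,0,0,0,0.2,0.9,0,0,0,0,0,0.2,0.9,0,0,0,0,0])

```text
clock: 10.7
position: [514.7, -52.1, 140.6]
ee_rot: [-1.185, -1.243, 1.245]
ft_force: [0.4, 0.4, -2.0]
grip_width: 0.645
```

Request:
drive_tool(commands=[0.2,0.9,0,0,0,0,0,0.2,0.9,0,0,0,0,0,0.2,0.9,0,0,0,0,0,0.2,0.9,0,0,0,0,0,0.2,0.9,0,0,0,0,0,0.2,0.9,0,0,0,0,0,0.2,0.9,0,0,0,0,0,0.2,0.9,0,0,0,0,0,0.2,0.3,0,0,0,0,0,0.2,0,0,0,0,0,0])

```text
clock: 11.7
position: [504.2, 171.9, 140.6]
ee_rot: [-1.184, -1.245, 1.247]
ft_force: [0.4, -0.5, -2.6]
grip_width: 0.648
```

```bash
python3 st.py 505.6 172.5 50
python3 - <<'E'
from m import *
u=lambda c,x0,y0,w,h,k: cv2.resize(cv2.cvtColor(S[c]['frame'],cv2.COLOR_RGB2BGR)[y0:y0+h,x0:x0+w],None,fx=k,fy=k,interpolation=cv2.INTER_CUBIC)
cv2.imwrite('pics/rk2.png',np.hstack([u('scene',310,150,130,150,3),u('top',80,60,130,150,3)]))
for c in S: print(c,[(np.round(d['point'],1),round(d['conf'],2)) for d in spotter.tip_of(c,'rack')],[(np.round(d['point'],1),round(d['conf'],2)) for d in spotter.tip_of(c,'blue_carton_center')])
E
```

```text
t 11.7 p [504.2 171.9 140.6] q6 [ 0.33  0.16 -0.2   1.21  0.    0.28] yaw x 92.87 down [-0.002 -0.    -1.   ] F [ 0.4 -0.5 -2.6] g 0.648
units [ 0.02  3.02 -0.05]
scene [(array([362.2, 260.1]), 0.65), (array([269. , 218.1]), 0.58)] [(array([226.9, 274.2]), 0.89), (array([185.7, 130.6]), 0.86), (array([201.3, 179.6]), 0.81), (array([369.5, 206.5]), 0.58), (array([126.4, 159.8]), 0.56)]
top [(array([158. , 139.7]), 0.66)] [(array([381.5, 242.1]), 0.96), (array([326.5, 278.7]), 0.89), (array([300.1, 214.1]), 0.88), (array([141., 152.]), 0.81), (array([272.2, 118.3]), 0.76)]
```

View pics/rk2.png

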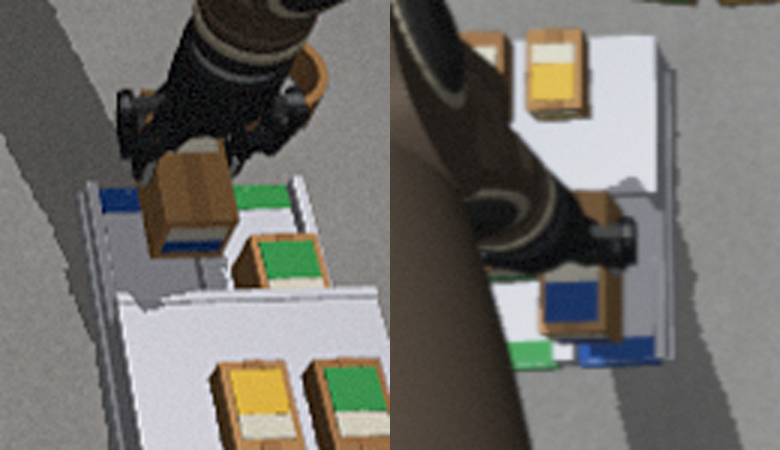

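Request:
drive_tool(commands=[0.2,0,0.6,0,0,0,0,0.2,0,0.6,0,0,0,0,0.2,0,0.6,0,0,0,0,0.2,0,0.5,0,0,0,0,0.2,0,0.2,0,0,0,0,0.2,0,0,0,0,0,0])

```text
clock: 12.6
position: [504.8, 170.1, 65.6]
ee_rot: [-1.186, -1.243, 1.245]
ft_force: [1.3, -0.2, -2.1]
grip_width: 0.644
```

```bash
python3 st.py 505.6 172.5 45
python3 - <<'E'
from m import *
# carton held: predicted vs rack outline
u=lambda c,x0,y0,w,h,k: cv2.resize(cv2.cvtColor(S[c]['frame'],cv2.COLOR_RGB2BGR)[y0:y0+h,x0:x0+w],None,fx=k,fy=k,interpolation=cv2.INTER_CUBIC)
cv2.imwrite('pics/rk3.png',np.hstack([u('scene',330,190,90,90,4),u('top',120,110,80,90,4)]))
E
```

```text
t 12.6 p [504.8 170.1  65.6] q6 [ 0.33  0.19 -0.33  1.05 -0.    0.28] yaw x 92.71 down [-0.002 -0.001 -1.   ] F [ 1.3 -0.2 -2.1] g 0.644
units [ 0.08  0.69 -0.03]
```

View pics/rk3.png

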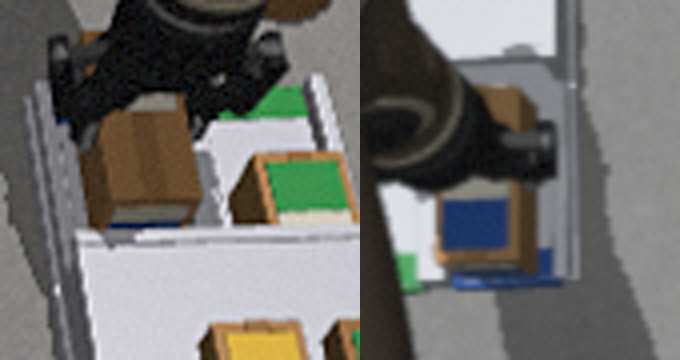

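Request:
drive_tool(commands=[0.2,0.07,0.2,0,0,0,0,0.2,0,0.2,0,0,0,0,0.2,0,0.1,0,0,0,0,0.2,0,0.1,0,0,0,0,0.2,0,0,0,0,0,0])

```text
clock: 13.2
position: [504.9, 172.9, 47.8]
ee_rot: [-1.186, -1.244, 1.245]
ft_force: [0.1, 1.1, -1.5]
grip_width: 0.642
```

Request:
drive_tool(commands=[0.2,0,0.05,0,0,0,0,0.2,0,0.05,0,0,0,0,0.2,0,0,0,0,0,0])

```text
clock: 13.5
position: [505.4, 173.0, 46.0]
ee_rot: [-1.186, -1.245, 1.244]
ft_force: [-2.3, 0.0, 3.7]
grip_width: 0.648
```

Request:
drive_tool(commands=[0.9,0,0,0,0,0,0,0.9,0,0,0,0,0,0,0.9,0,0,0,0,0,0,0.9,0,0,0,0,0,0,0.9,0,0,0,0,0,0])

```text
clock: 14.0
position: [505.3, 172.9, 45.3]
ee_rot: [-1.186, -1.245, 1.245]
ft_force: [0.3, 0.6, -0.1]
grip_width: 0.898
```

Request:
drive_tool(commands=[0.9,0,-0.3,0,0,0,0,0.9,0,-0.8,0,0,0,0,0.9,0,-0.8,0,0,0,0,0.9,0,-0.8,0,0,0,0,0.5,0,-0.4,0.6,0,0,0,0,0,0,0.9,0,0,0,0,0,0,0.9,0,0,0,0,0,0,0.9,0,0,0,0,0,0,0,0,0,0,0,0,0,0,0,0,0,0])

```text
schema error: expected a multiple of 7 numbers
```

```bash
python3 st.py
python3 - <<'E'
from m import *
a,ta=near('scene','blue_carton_center',proj(S['scene'],[505,173,50]));b,tb=near('top','blue_carton_center',proj(S['top'],[505,173,50]))
print(ta,tb,a is not None,b is not None)
if ta is not None and tb is not None: print(tri(S['scene'],ta,S['top'],tb))
if a is not None or b is not None: print(fit({'scene':a,'top':b},[505.,173,.05,50]))
u=lambda c,x0,y0,w,h,k: cv2.resize(cv2.cvtColor(S[c]['frame'],cv2.COLOR_RGB2BGR)[y0:y0+h,x0:x0+w],None,fx=k,fy=k,interpolation=cv2.INTER_CUBIC)
cv2.imwrite('pics/rk4.png',np.hstack([u('scene',320,170,90,100,4),u('top',110,110,80,100,4)]))
E
```

```text
t 14.0 p [505.3 172.9  45.3] q6 [ 0.33  0.21 -0.36  1.01  0.    0.28] yaw x 92.76 down [ 0.  0. -1.] F [ 0.3  0.6 -0.1] g 0.898
[359.8, 224.7] [148.8, 157.7] True True
(array([499.06182417, 173.97258828,  60.57114855]), [np.float64(6.3863115433413), np.float64(6.386311543341445)])
(array([5.04182805e+02, 1.72551548e+02, 5.24952453e-02, 5.13863072e+01]), np.float64(-0.5264870147385036))
```

View pics/rk4.png

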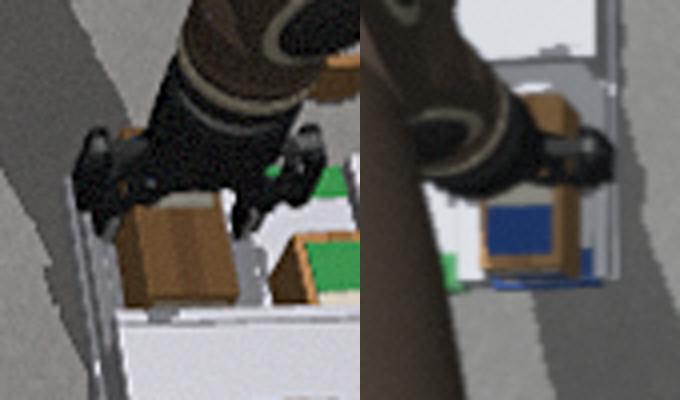

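Request:
drive_tool(commands=[0.9,0,-0.3,0,0,0,0,0.9,0,-0.8,0,0,0,0,0.9,0,-0.8,0,0,0,0,0.9,0,-0.8,0,0,0,0,0,0,0,0.9,0,0,0,0,0,0,0.9,0,0,0,0,0,0,0.9,0,0,0,0,0,0,0.8,0,0,0,0,0,0,0,0,0,0,0,0,0,0,0,0,0,0])

```text
schema error: expected a multiple of 7 numbers
```

```bash
python3 st.py 405 168 64
python3 - <<'E'
from m import *
a,ta=near('scene','blue_carton_center',proj(S['scene'],[505,173,50]));b,tb=near('top','blue_carton_center',proj(S['top'],[505,173,50]))
print(ta,tb,a is not None,b is not None)
if ta is not None and tb is not None: print(tri(S['scene'],ta,S['top'],tb))
if a is not None or b is not None: print(fit({'scene':a,'top':b},[505.,173,.05,50]))
E
```

```text
t 14.3 p [505.2 172.9  45.3] q6 [ 0.33  0.21 -0.36  1.01 -0.    0.28] yaw x 92.76 down [-0. -0. -1.] F [ 0.3 -0.5  0.5] g 0.898
units [-0.   -0.62  3.34]
[362.3, 225.1] [152.4, 158.0] True True
(array([499.44502012, 172.94037737,  57.38713964]), [np.float64(1.4247278282994447), np.float64(1.4247278282993714)])
(array([5.05285124e+02, 1.73480614e+02, 4.67213166e-02, 4.80014550e+01]), np.float64(-0.5441172271069254))
```

Request:
drive_tool(commands=[0.9,0,-0.3,0,0,0,0,0.9,0,-0.8,0,0,0,0,0.9,0,-0.8,0,0,0,0,0.9,0,-0.8,0,0,0,0,0,0,0,0.9,0,0,0,0,0,0,0.9,0,0,0,0,0,0,0.9,0,0,0,0,0,0,0.7,0,0,0,0,0,0,0,0,0,0,0,0,0,0,0,0,0])

```text
clock: 15.6
position: [403.9, 168.2, 127.2]
ee_rot: [-1.187, -1.247, 1.244]
ft_force: [0.2, -0.2, 0.5]
grip_width: -0.0
```

```bash
python3 st.py 403 168 64
python3 - <<'E'
from m import *
a,ta=near('scene','blue_carton_center',proj(S['scene'],[505,173,50]));b,tb=near('top','blue_carton_center',proj(S['top'],[505,173,50]))
print(ta,tb,a is not None,b is not None)
if ta is not None and tb is not None: print(tri(S['scene'],ta,S['top'],tb))
if a is not None or b is not None: print(fit({'scene':a,'top':b},[505.,173,.05,50]))
u=lambda c,x0,y0,w,h,k: cv2.resize(cv2.cvtColor(S[c]['frame'],cv2.COLOR_RGB2BGR)[y0:y0+h,x0:x0+w],None,fx=k,fy=k,interpolation=cv2.INTER_CUBIC)
cv2.imwrite('pics/rk5.png',np.hstack([u('scene',320,170,90,100,4),u('top',110,110,80,100,4)]))
E
```

```text
t 15.6 p [403.9 168.2 127.2] q6 [ 0.39 -0.02 -0.42  1.17 -0.    0.35] yaw x 92.78 down [ 0.002  0.001 -1.   ] F [ 0.2 -0.2  0.5] g -0.0
units [-0.01  2.11  0.04]
[356.5, 226.3] [153.6, 156.9] True True
(array([502.31853536, 163.89767796,  57.11486814]), [np.float64(4.311036450932763), np.float64(4.311036450932854)])
(array([5.04417703e+02, 1.72073999e+02, 4.51907256e-02, 5.31322870e+01]), np.float64(-0.8834144040760554))
```

View pics/rk5.png

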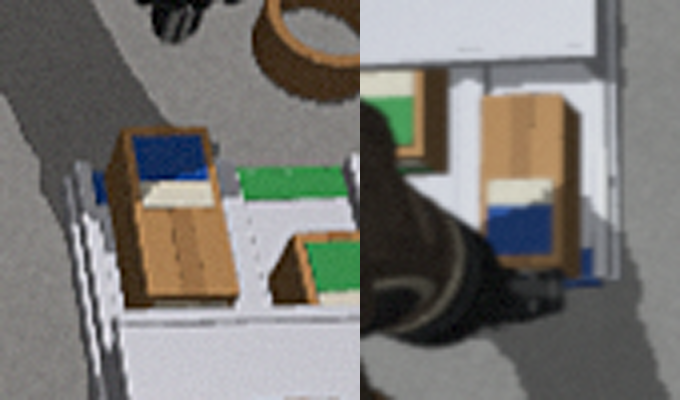

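Request:
drive_tool(commands=[0,0,0.6,0,0,0,0,0,0,0.6,0,0,0,0,0,0,0.6,0,0,0,0,0,0,0.2,0,0,0,0,0,0,0,-0.3,0,0,0,0,0,0,-0.3,0,0,0,0,0,0,-0.1,0,0,0,0,0,0,-0.1,0,0,0,0,0,0,0,0,0,0])

```text
clock: 16.8
position: [428.1, 169.3, 66.7]
ee_rot: [-1.187, -1.245, 1.244]
ft_force: [0.2, 0.7, -0.1]
grip_width: -0.001
```

Request:
drive_tool(commands=[0,0,0,-0.1,0,0,0,0,0,0,-0.1,0,0,0,0,0,0,-0.1,0,0,0,0,0,0,-0.1,0,0,0,0,0,0,-0.1,0,0,0,0,0,0,-0.1,0,0,0])

```text
clock: 17.4
position: [445.5, 170.0, 66.3]
ee_rot: [-1.186, -1.245, 1.245]
ft_force: [-1.9, -0.2, 2.1]
grip_width: 0.006
```

Request:
drive_tool(commands=[0,0,0,-0.1,0,0,0,0,0,0,-0.1,0,0,0,0,0,0,-0.1,0,0,0,0,0,0,-0.1,0,0,0,0,0,0,-0.1,0,0,0,0,0,0,-0.1,0,0,0,0,0,0,-0.1,0,0,0])

```text
clock: 18.1
position: [466.5, 171.1, 66.3]
ee_rot: [-1.186, -1.245, 1.245]
ft_force: [-1.9, 0.6, 1.0]
grip_width: -0.001
```

Request:
drive_tool(commands=[0,0,0,-0.1,0,0,0,0,0,0,-0.1,0,0,0,0,0,0,-0.1,0,0,0,0,0,0,-0.1,0,0,0,0,0,0,-0.1,0,0,0])

```text
clock: 18.6
position: [481.5, 171.8, 66.3]
ee_rot: [-1.186, -1.245, 1.245]
ft_force: [-0.9, -0.1, 0.9]
grip_width: 0.001
```

```bash
python3 st.py
python3 - <<'E'
from m import *
p=ctrl.observe()['position']+np.array([71,3.5,-16])
a,ta=near('scene','blue_carton_center',proj(S['scene'],p));b,tb=near('top','blue_carton_center',proj(S['top'],p))
print(ta,tb,p)
u=lambda c,x0,y0,w,h,k: cv2.resize(cv2.cvtColor(S[c]['frame'],cv2.COLOR_RGB2BGR)[y0:y0+h,x0:x0+w],None,fx=k,fy=k,interpolation=cv2.INTER_CUBIC)
cv2.imwrite('pics/rk6.png',np.hstack([u('scene',320,170,90,100,4),u('top',110,110,80,100,4)]))
E
```

```text
t 18.6 p [481.5 171.8  66.3] q6 [ 0.34  0.15 -0.37  1.04  0.    0.29] yaw x 92.77 down [-0.  0. -1.] F [-0.9 -0.1  0.9] g 0.001
[360.3, 239.0] [150.5, 139.0] [552.86745508 175.29940134  50.26944492]
```

View pics/rk6.png

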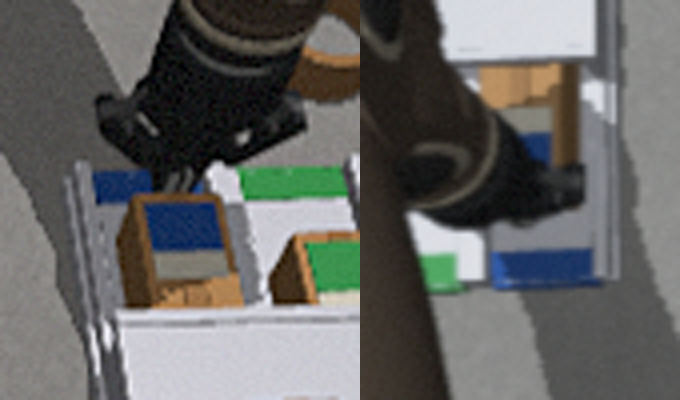

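Request:
drive_tool(commands=[0,0,0,-0.1,0,0,0,0,0,0,-0.1,0,0,0,0,0,0,-0.1,0,0,0,0,0,0,-0.1,0,0,0,0,0,0,-0.05,0,0,0,0,0,0,-0.05,0,0,0,0,0,0,0,0,0,0])

```text
clock: 19.6
position: [496.6, 172.5, 66.3]
ee_rot: [-1.186, -1.245, 1.244]
ft_force: [0.4, -0.1, -0.2]
grip_width: 0.001
```

Request:
drive_tool(commands=[0,0,0,-0.04,0,0,0,0,0,0,-0.04,0,0,0,0,0,0,-0.04,0,0,0])

```text
clock: 19.9
position: [499.8, 172.7, 66.3]
ee_rot: [-1.186, -1.245, 1.245]
ft_force: [-1.1, -0.3, -0.2]
grip_width: 0.001
```

Request:
drive_tool(commands=[0,0,0,-0.04,0,0,0,0,0,0,-0.04,0,0,0,0,0,0,-0.04,0,0,0,0,0,0,-0.04,0,0,0])

```text
clock: 20.3
position: [504.7, 172.9, 66.3]
ee_rot: [-1.186, -1.245, 1.245]
ft_force: [-1.7, 1.2, -0.2]
grip_width: -0.001
```

Request:
drive_tool(commands=[0,0,0,-0.03,0,0,0,0,0,0,-0.03,0,0,0,0,0,0,-0.03,0,0,0])

```text
clock: 20.6
position: [507.4, 173.0, 66.3]
ee_rot: [-1.186, -1.245, 1.245]
ft_force: [-1.3, 0.4, 0.1]
grip_width: -0.001
```

Request:
drive_tool(commands=[0,0,0,-0.03,0,0,0,0,0,0,-0.03,0,0,0,0,0,0,-0.03,0,0,0])

```text
clock: 20.9
position: [510.1, 173.1, 66.3]
ee_rot: [-1.186, -1.245, 1.245]
ft_force: [-1.2, 1.0, 0.5]
grip_width: 0.0
```

Request:
drive_tool(commands=[0,0,0,-0.03,0,0,0,0,0,0,-0.03,0,0,0,0,0,0,-0.03,0,0,0])

```text
clock: 21.2
position: [512.8, 173.3, 66.3]
ee_rot: [-1.186, -1.245, 1.245]
ft_force: [-1.0, -0.0, -0.1]
grip_width: 0.0
```

Request:
drive_tool(commands=[0,0,0,-0.03,0,0,0,0,0,0,-0.03,0,0,0,0,0,0,-0.03,0,0,0])

```text
clock: 21.5
position: [515.5, 173.4, 66.3]
ee_rot: [-1.186, -1.245, 1.245]
ft_force: [-1.1, 0.1, 1.1]
grip_width: -0.001
```

Request:
drive_tool(commands=[0,0,0,-0.03,0,0,0,0,0,0,-0.03,0,0,0,0,0,0,-0.03,0,0,0])

```text
clock: 21.8
position: [518.2, 173.5, 66.3]
ee_rot: [-1.186, -1.245, 1.245]
ft_force: [-1.2, -0.2, 0.7]
grip_width: 0.0
```

Request:
drive_tool(commands=[0,0,0,-0.03,0,0,0,0,0,0,-0.03,0,0,0,0,0,0,-0.03,0,0,0])

```text
clock: 22.1
position: [520.9, 173.7, 66.3]
ee_rot: [-1.186, -1.245, 1.245]
ft_force: [-0.4, -0.1, 1.0]
grip_width: 0.0
```

Request:
drive_tool(commands=[0,0,0,-0.03,0,0,0,0,0,0,-0.03,0,0,0,0,0,0,-0.03,0,0,0])

```text
clock: 22.4
position: [523.6, 173.8, 66.3]
ee_rot: [-1.186, -1.245, 1.245]
ft_force: [-1.0, 0.2, 0.6]
grip_width: -0.001
```

Request:
drive_tool(commands=[0,0,0,-0.03,0,0,0,0,0,0,-0.03,0,0,0,0,0,0,-0.03,0,0,0])

```text
clock: 22.7
position: [526.0, 173.9, 66.3]
ee_rot: [-1.186, -1.244, 1.245]
ft_force: [-3.1, -0.0, 1.5]
grip_width: 0.001
```

Request:
drive_tool(commands=[0,0,0,-0.03,0,0,0,0,0,0,-0.03,0,0,0,0,0,0,-0.03,0,0,0])

```text
clock: 23.0
position: [528.9, 174.0, 66.3]
ee_rot: [-1.186, -1.245, 1.245]
ft_force: [-2.3, -0.2, 0.8]
grip_width: -0.002
```

Request:
drive_tool(commands=[0,0,0,-0.03,0,0,0,0,0,0,-0.03,0,0,0,0,0,0,-0.03,0,0,0])

```text
clock: 23.3
position: [531.6, 174.2, 66.3]
ee_rot: [-1.186, -1.245, 1.245]
ft_force: [-2.0, -0.6, 1.3]
grip_width: 0.002
```

Request:
drive_tool(commands=[0,0,0,-0.03,0,0,0,0,0,0,-0.03,0,0,0])

```text
clock: 23.5
position: [533.5, 174.3, 66.3]
ee_rot: [-1.186, -1.245, 1.245]
ft_force: [-1.6, -0.8, 1.4]
grip_width: 0.002
```

Request:
drive_tool(commands=[0,0,0,-0.03,0,0,0,0,0,0,-0.03,0,0,0])

```text
clock: 23.7
position: [535.3, 174.4, 66.3]
ee_rot: [-1.186, -1.245, 1.245]
ft_force: [-2.1, 0.3, 2.0]
grip_width: 0.0
```

Request:
drive_tool(commands=[0,0,0,-0.03,0,0,0,0,0,0,-0.03,0,0,0])

```text
clock: 23.9
position: [535.6, 174.3, 66.3]
ee_rot: [-1.184, -1.243, 1.246]
ft_force: [-10.1, -1.1, 7.9]
grip_width: -0.004
```

Request:
drive_tool(commands=[0,0,0,-0.03,0,0,0,0,0,0,0,0,0,0])

```text
clock: 24.1
position: [535.6, 174.3, 66.3]
ee_rot: [-1.183, -1.242, 1.247]
ft_force: [-10.4, -0.9, 7.4]
grip_width: -0.004
```

Run:
```python
from h import *
S={}
for c in('scene','top'): S[c]=cams.snapshot(c)
u=lambda c,x0,y0,w,h,k: cv2.resize(cv2.cvtColor(S[c]['frame'],cv2.COLOR_RGB2BGR)[y0:y0+h,x0:x0+w],None,fx=k,fy=k,interpolation=cv2.INTER_CUBIC)
cv2.imwrite('pics/rk7.png',np.hstack([u('scene',320,170,90,100,4),u('top',110,110,80,100,4)]))
s=ctrl.observe();print(s['position'],s['ft_force'],s['ft_torque'])
```

```text
[535.61472057 174.29478884  66.22084816] [-9.84278056 -1.24384351  6.66673487] [-0.15496771  2.10425384  0.03745444]
```

View pics/rk7.png

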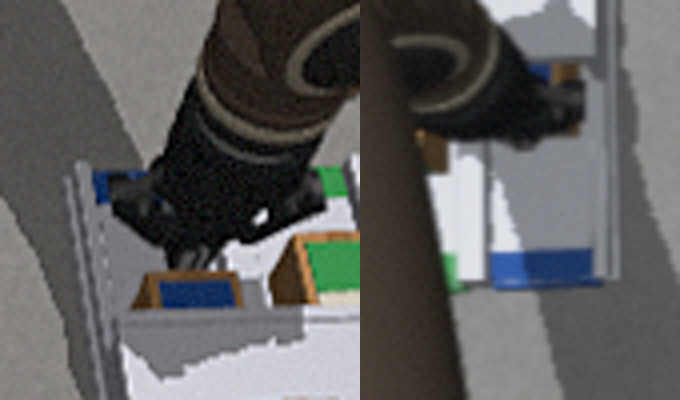

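Request:
drive_tool(commands=[0,0,0,0.3,0,0,0,0,0,-0.2,0,0,0,0,0,0,0,0,0,0,0])

```text
clock: 24.5
position: [529.9, 174.4, 73.5]
ee_rot: [-1.187, -1.247, 1.243]
ft_force: [-0.8, -0.5, -0.7]
grip_width: 0.005
```

```bash
python3 st.py 534 174.3 72
```

```text
t 24.5 p [529.9 174.4  73.5] q6 [ 0.32  0.23 -0.26  1.07 -0.    0.27] yaw x 92.77 down [ 0.003  0.001 -1.   ] F [-0.8 -0.5 -0.7] g 0.005
units [-0.01  0.05 -0.14]
```

Request:
drive_tool(commands=[0,0,0,-0.06,0,0,0,0,0,0,-0.06,0,0,0,0,0,0,-0.03,0,0,0,0,0,0,0,0,0,0])

```text
clock: 24.9
position: [533.7, 174.3, 72.1]
ee_rot: [-1.186, -1.244, 1.245]
ft_force: [-0.4, -0.6, -0.4]
grip_width: 0.0
```

Request:
drive_tool(commands=[0,0,0,-0.03,0,0,0,0,0,0,-0.03,0,0,0,0,0,0,-0.02,0,0,0,0,0,0,0,0,0,0])

```text
clock: 25.3
position: [535.4, 174.3, 72.2]
ee_rot: [-1.185, -1.244, 1.245]
ft_force: [-1.3, -0.0, 0.7]
grip_width: 0.002
```

Request:
drive_tool(commands=[0,0,0,-0.03,0,0,0,0,0,0,-0.03,0,0,0,0,0,0,0,0,0,0])

```text
clock: 25.6
position: [535.7, 174.3, 72.1]
ee_rot: [-1.183, -1.242, 1.247]
ft_force: [-7.8, -1.4, 4.0]
grip_width: 0.0
```

Request:
drive_tool(commands=[0,0,0,0.3,0,0,0,0,0,0,0.7,0,0,0,0,0,0,0.9,0,0,0,0,0,-0.5,0.9,0,0,0,0,0,-0.9,0.9,0,0,0,0,0,-0.9,0.9,0,0,0,0,0,-0.9,0.5,0,0,0,0,0,0,0,0,0,0,0,0,0,0,0,0,0])

```text
clock: 26.5
position: [385.3, 167.4, 168.9]
ee_rot: [-1.187, -1.248, 1.243]
ft_force: [0.1, 0.1, -0.3]
grip_width: -0.006
```

```bash
python3 st.py
python3 - <<'E'
from m import *
for n in ('blue_carton_center','orange_carton_center'):
  for c in S: print(c,n,[(np.round(d['point'],1),round(d['conf'],2)) for d in spotter.tip_of(c,n)])
a,_=near('scene','orange_carton_center',(268,217));b,_=near('top','orange_carton_center',(240,172))
print(fit({'scene':a,'top':b},[464.,-67,-.2,33]))
# trailing top edge of blue carton: kraft/blue extents in scene, z=80
o=rot([0,0,np.radians(2.8)]); X=lambda p:(o.T@(np.array(p)-[570.5,175.7,0])).round(1)
hsv=cv2.cvtColor(S['scene']['frame'],cv2.COLOR_RGB2HSV)
m=cv2.inRange(hsv,(5,70,60),(22,255,255));m[:, :350]=0;m[:,383:]=0;m[:225]=0;m[249:]=0
ys,xs=np.nonzero(m);print(xs.min(),xs.max(),ys.min(),ys.max())
if len(ys): print('trailing top edge in rack',X(atz(S['scene'],((xs.min()+xs.max())/2,ys.min()-.5),80)))
u=lambda c,x0,y0,w,h,k: cv2.resize(cv2.cvtColor(S[c]['frame'],cv2.COLOR_RGB2BGR)[y0:y0+h,x0:x0+w],None,fx=k,fy=k,interpolation=cv2.INTER_CUBIC)
cv2.imwrite('pics/rk8.png',np.hstack([u('scene',320,170,90,100,4),u('top',110,110,80,100,4)]))
E
```

```text
t 26.5 p [385.3 167.4 168.9] q6 [ 0.41 -0.07 -0.38  1.26 -0.    0.36] yaw x 92.79 down [ 0.003  0.001 -1.   ] F [ 0.1  0.1 -0.3] g -0.006
scene blue_carton_center [(array([127.4, 159.4]), 0.89), (array([201.5, 181. ]), 0.72), (array([187.1, 134. ]), 0.7)]
top blue_carton_center [(array([298.9, 212.9]), 0.9), (array([383.6, 241.3]), 0.68), (array([150.7, 120.6]), 0.66), (array([325.5, 276.4]), 0.65), (array([274., 118.]), 0.55)]
scene orange_carton_center [(array([269.5, 215.9]), 0.66)]
top orange_carton_center [(array([238. , 172.6]), 0.69)]
(array([ 4.64667783e+02, -6.73447043e+01, -2.02731026e-01,  3.01629012e+01]), np.float64(-0.9334001532540216))
356 380 237 246
trailing top edge in rack [-26.7   3.8  80. ]
```

View pics/rk8.png

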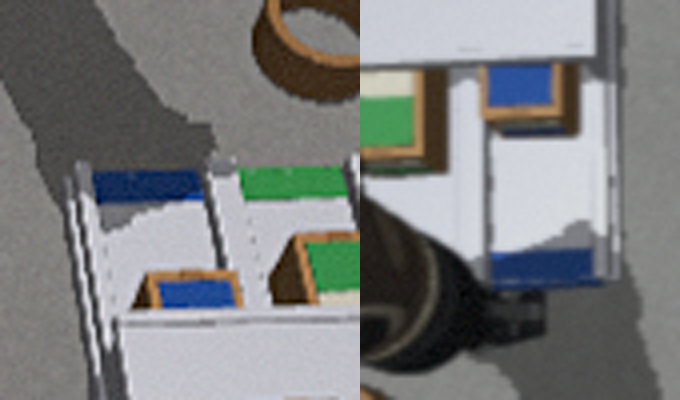

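```bash
python3 -c "
from station import ctrl; print(ctrl.hand_in())"
```

```text
the job is handed in; nothing more can be done
None
```

I set the blue-label carton in the free lane, pushed it in with the shut fingers until it stopped dead, backed the arm clear and handed the job in. The clock stood at 26.5 s before that; the hand-in gave no verdict.

- **Feel of the stop:** resistance rose from about 1 N to 2–3 N with the tool at x ≈ 525. It then stopped dead at x ≈ 535.6, which matches the plunger's 10 mm travel. The highest force I read was about 10 N. A second push 6 mm higher stopped at the same place, so it was not the gripper touching the roof.
- **Last picture:** the carton stands flat in the lane with its trailing end still out of the roof. From one camera view its centre works out at about +33 mm along the rack and 4 mm off the centre line. From the stalled tool position I get about +36 mm. I could not see the plunger itself, so its depth is only inferred.
- **Orange carton:** it measured within 1 mm of where it started.
- **Disagreements:** the networks' two-view points for the blue carton in the lane were up to 9 mm off sideways. I went by the outline fit and the picture instead. The networks also reported black, red and yellow look-alikes, which I ruled out by colour. Two move calls were refused for a miscounted list and moved nothing.

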